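# Reload the crate nailer's magazine

### The arm

A 6-joint arm with a two-finger parallel gripper is mounted at the origin on the work surface. World frame = base frame: x ahead of the robot, y to its left, z up, the work surface at z = 0. Lengths are in m, angles in rad, forces in N, time in s.
With the tool pointing down it reaches from about 0.35 to 0.775 m from the base axis. Payload 5.5 kg.
Tool frame: the origin (TCP) lies midway between the tips of the shut fingers; the grasp point (between the pads) lies 19 mm behind it; z points along the fingers, y is the direction in which the jaws open and shut (so a half turn about z gives the same grasp; the last joint's range is limited). The gripper opens to 85 mm and grips with 20 to 120 N. Pads are 22 mm wide; open, the fingers measure 114 mm over their backs; the gripper's body (76 mm by 85 mm) begins 54 mm behind the grasp point. The pads swing forward as they close: fully open they stand 13 mm farther back than shut.
Start: joints at [-1.287, 0.313, 0.046, 1.304, 0, 1.431], TCP at [0.236, -0.524, 0.199] pointing down, gripper open.
Joint ranges: [-2.76, 2.76], [-0.86, 1.69], [-1.03, 1.26], [-2.2, 2.34], [-1.47, 1.5], [-3.14, 3.14]. Speed limits (rad/s): [2.57, 2.57, 3.14, 3.14, 3.14, 3.14].

### API

Orientations are given as a unit quaternion [w, x, y, z].
In Python, from workcell import env gives the robot as it stands.
- The arm moves only by the shell command python3 -m pendant 'ROWS' [FORCE]. ROWS is JSON, a list of rows, each a list of 3 entries, a list of its own where there are three numbers: the shift along the tool's x, y, z each as a share of 20 mm, from -1 to 1, then the turn about the tool's z as a share of 6 degrees, from -1 to 1, then the closure, from -1 (fully open) to 1 (shut). In form: [[[tx, ty, tz], turn, claw], ...]. A call has 1 to 12 rows; each row shifts and turns the commanded pose from where the row before left it, along the tool's axes as they then stand; what a row does not reach is not made up. A row lasts 1/8 s, in which the tool goes at most 62.5 mm and 10.7 degrees, less where a joint would pass 70% of its speed; a pose out of reach is approached as far as the arm can. A call with a number of a shift or a turn outside -1 to 1 is refused whole. A call with a gripper value outside its range is refused whole. The fingers move at their own pace and stop on an object; FORCE is the grip in N (left out, the last holds). Time passes only in rows, so rows that do not move let the fingers close. It gives the time, the measured TCP pose, the force and the opening at its end, in the units of the state.
- env.get_state(): the state, without advancing time (a new reading comes with each control period).
- env.read_camera(name): name is "side" or "top" or "wrist"; returns a dict with "color" (480x640x3 uint8, blue, green, red), "mtx" (3x3 intrinsics, pixels), "view" (4x4, takes a point from world to camera coordinates). Camera axes: x right, y down, z forward; pixel columns grow to the right and rows downward; lengths in m; the calibration is good to about 2 mm. The wrist camera is an equidistant fisheye: a pixel r from the principal point sees the ray r / f radians off the axis. A picture is of the moment at which its call begins. There is no depth.
- env.hand_in(): hands the job in, once; it reports no verdict.
Trained networks look in the newest picture that a camera, given by its name, has taken for a name from the list of things; names that differ only in an ending like _2 or _b are one class to them, and where a whole thing is asked for, a point or a joint stands for the part that bears it (a point fixed in the world has none). Each returns a list of dicts, best first, with "p" (0 to 1); they miss things now and then, are a little off and sometimes report something else, mostly with a low value. They report only what shows in the picture. A call takes as long as a camera call. They do not tell look-alikes from the thing itself.
- env.boxes_of(camera, thing): "location" ([column, row] in pixels, amid what is visible of it).
- env.cut_out(camera, thing): "region" (480x640 bool, what is visible of it) and "location" ([column, row] in pixels, amid what is visible of it).
The state is a dict: "clock": time; "joint_pos": joint angles; "qvel": joint speeds; "tau": joint torques, N m; "tcp_pos": TCP position; "orientation": TCP orientation; "wrist_force": force on the tool from outside, world axes, zero at the start; "ft_torque": the same for the moment, N m; "finger_gap": finger opening in m.
Only numpy, scipy, OpenCV 4.12 (cv2) and the standard library are available. Lean on these libraries where they do the work, as an engineer would, in place of code of your own. Each camera call takes 0.05 s, during which the arm holds its last target.

### The job

Reload the magazine: take the full strip of nails out of the wooden rack (leave the part-used one standing where it is), set it upright in the magazine's channel on the loading ledge, and push it gently back against the spring follower until its tail just clears the ledge, without driving the follower against its stop, and it goes fully down into the channel. Then let it go, slide the cover rail all the way shut over it, and let go of the rail.

Things in the scene. Friction and masses are not known exactly. Their poses are not given: they have to be found in the camera images.
- strip: the full nail strip: 10 steel nails in a row, points down, joined by two paper bands: an upright bar 80 mm long (its x), 9 mm thick (its y), 50 mm tall, about 80 g. Origin at the centre of its underside, z up. Both ends are alike. It stands in one of the rack's grooves, underside 6 mm above the table, its lower 12 mm inside the groove; take it by its sides.
- stub: the part-used strip: same 9 mm thickness and 50 mm height, but only 4 nails, 32 mm long. Stands in the other groove. Origin at the centre of its underside. To be left there.
- rack: fixed wooden rack 110 x 110 x 18 mm, origin at the centre of its underside; two grooves 12.4 mm wide along its x, at y = +35 and -35 mm, floor 6 mm above the table.
- rail_handle (a point): centre of the top of the rail's black upright handle (16 mm along, 14 mm across, 30 mm tall), 112 mm above the table; moves with the rail, axes as the magazine. The rail is a steel bar 16 mm wide, 4 mm thick; its underside passes 3 mm above a seated strip and jams on one not down. Shut, the bar covers magazine x = -8 to 148 mm, the handle at x = 40 mm.
- magazine: the nailer's magazine, a fixed base plate 310 x 60 x 10 mm; x runs along it from its open loading end to the spring end, z up, origin on the table under its centre line. An aluminium channel is clamped on the plate, true to its x axis and centred, but set anywhere within 7 mm either way along x (not reported). From x = 115 to 235 mm two walls 78 mm high carry the cover rail.
- seat (a point): on the channel's floor, 25 mm above the table, at magazine x = 40 mm; axes as the magazine. A seated strip's origin lies here, give or take the channel's setting (7 mm along x). The channel: open above, 13 mm wide; walls rise 12 mm above the floor, flaring to 23 mm wide at 17 mm. Loading ledge: 40 mm before (-x) the seated strip's middle the floor steps up 8 mm, for 44 mm.
- follower (a joint): how far the spring follower is pushed back to +x, m. It is a block 20 mm high in the channel; at 0 (rest) its near face is 52 mm from the ledge's step, too near for the 80 mm strip. It yields at 2.4 N plus 0.08 N per mm. The strip's tail clears the step at 0.028, where a seated strip keeps it; the hard stop is at 0.0335. Noisy reading.
- rail (a joint): how far the cover rail is open, m: 0 fully shut (hard stop), about 0.11 open. It slides along the magazine's x, open towards +x, with about 3 N friction, and stays where it is left.
Not all that is in view belongs to the job. Leave any green or turquoise look-alike of the strip alone.

How it is judged:
On the way, in this order (a step that is already met when the one before it is completed fails the run):
1. the full strip is down in the channel, between the ledge and the follower (z of strip in the frame of seat between -0.004 and 0.003 m and y of strip in the frame of seat between -0.004 and 0.004 m and x of strip in the frame of seat between -0.014 and 0.014 m and angle between strip's own z axis and vertical below 0.1 rad and value of joint follower above 0.025 m), for 0.2 s.
2. the cover rail is shut (value of joint rail below 0.003 m), for 0.2 s.
At the end, for the whole second after the job is handed in: The full strip rests upright (within 0.06 rad) on the channel floor (within 3 mm), within 4 mm of the centre line and 14 mm of the seat point along the channel, holding the follower back by over 25 mm; the rail is within 3 mm of fully shut (z of strip in the frame of seat between -0.004 and 0.003 m and y of strip in the frame of seat between -0.004 and 0.004 m and x of strip in the frame of seat between -0.014 and 0.014 m and angle between strip's own z axis and vertical below 0.06 rad and value of joint follower above 0.025 m and linear speed of strip below 0.02 m/s and value of joint rail below 0.003 m); the robot touches nothing.
It fails at once if the follower is driven back against its stop (past 32.5 mm) (value of joint follower above 0.0325 m).
It fails at once if the rail is forced against the strip: more than 25 N between the full strip and the magazine's rail (contact force between strip and magazine above 25 N).
It fails at once if the part-used strip is moved more than 20 mm or tipped over (distance of stub from where it was at the start of the episode above 0.02 m or angle between stub's own z axis and vertical above 0.5 rad).
It also fails if it takes over 69 s, if anything falls off the work surface, if the arm or the gripper's body presses on something with over 40 N, if the wrist force passes 120 N, or if a joint passes its speed limit or range.

## Working session

There is one attempt and no reset: what is moved stays moved. The work goes in short steps, Python scripts to look and compute and a shell command to move; the robot and the scene stay as the last step left them, time stands still between calls to the robot, and variables do not carry over. Pictures are saved under pics/ and viewed, and the job is handed in when it is done.

```bash
mkdir -p pics; ls
python3 - <<'E'
from workcell import env
import cv2
s=env.get_state();print(s)
for n in ("side","top","wrist"):
    c=env.read_camera(n);cv2.imwrite(f"pics/{n}0.png",c["color"]);print(n,c["mtx"].tolist(),c["view"].tolist())
    for t in ("strip","stub","rack","rail_handle","magazine","follower","rail"):
        r=env.boxes_of(n,t);print(t,[(([int(v) for v in d["location"]]),round(float(d["p"]),2)) for d in r[:4]])
E
```

```text
pics
{'clock': 0.0, 'joint_pos': array([-1.28660762e+00,  3.14035876e-01,  4.49981240e-02,  1.30358367e+00,
        7.02584463e-06,  1.43116363e+00]), 'qvel': array([-6.60616253e-05, -3.76961787e-04, -9.61667540e-04,  2.20728698e-03,
        5.94457922e-04, -7.48004086e-04]), 'tau': array([-1.28305011e-03, -4.80622315e+01,  2.98537624e+01,  1.94636313e-02,
       -6.16889452e-05,  6.14057285e-06]), 'tcp_pos': array([ 0.23628669, -0.52360153,  0.19819656]), 'orientation': array([-9.10419788e-04,  9.77630419e-01,  2.10328149e-01, -6.23960358e-05]), 'wrist_force': array([-0.44866588, -0.72922067,  0.50532776]), 'ft_torque': array([-0.02911581,  0.01334232, -0.04279477]), 'finger_gap': 0.08546534531045233}
side [[505.0007269535514, 0.0, 320.1309921189533], [0.0, 505.0007269535514, 245.5731355491023], [0.0, 0.0, 1.0]] [[0.9980596621186443, -0.062060478122085344, 0.005040625643252519, -0.4284865885597964], [-0.027280159902443236, -0.5086166430463495, -0.8605608074342911, 0.07027303783202837], [0.05597056125602437, 0.8587535196268601, -0.5093227746735514, 0.8937618021357263], [0.0, 0.0, 0.0
[... 694 characters left out ...]
), ([468, 210], 0.64), ([412, 224], 0.6)]
stub [([376, 211], 0.56)]
rack [([389, 212], 0.65)]
rail_handle [([192, 113], 0.7)]
magazine [([196, 151], 0.88)]
follower [([205, 183], 0.6)]
rail [([193, 113], 0.97)]
wrist [[371.64829954431775, 0.0, 317.47998188809663], [0.0, 371.64829954431775, 244.3421477546128], [0.0, 0.0, 1.0]] [[0.41192730425996604, -0.9112163927422046, -0.0007626290076535431, -0.5738587502732204], [-0.8778972686009262, -0.3970889326162448, 0.2676130889488141, -0.03429882127220585], [-0.24415626510116836, -0.10956762839259254, -0.9635261558568465, 0.3790987208022912], [0.0, 0.0, 0.0, 1.0]]
strip [([102, 43], 0.6)]
stub []
rack []
rail_handle []
magazine []
follower []
rail []
```

View pics/side0.png

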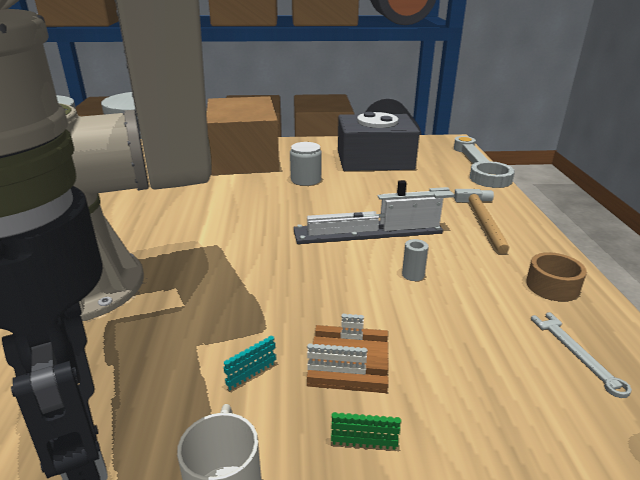

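View pics/top0.png

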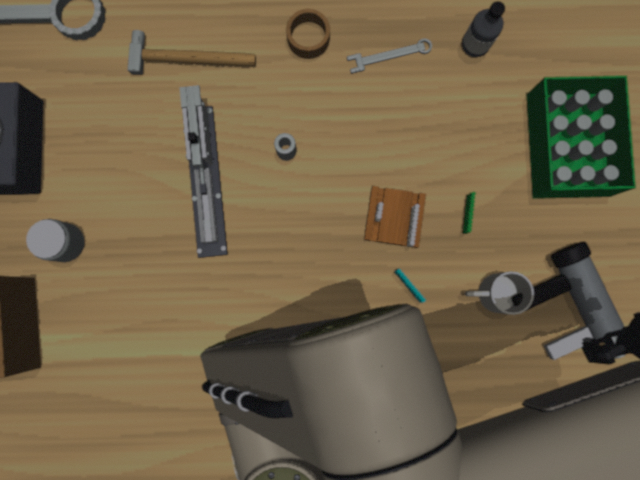

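Three strip-like candidates: the white one in the rack (top 414,225 / side 336,358), the green bar (top 468,213) and the turquoise bar (top 410,285). The short white one at top (379,211) is the stub. The white 10-nail one in the rack groove fits the description. I'll confirm it in crops.

Run:
```python
import cv2
t=cv2.imread("pics/top0.png");s=cv2.imread("pics/side0.png")
def crop(im,x0,y0,w,h,k,n):
    c=cv2.resize(im[y0:y0+h,x0:x0+w],None,fx=k,fy=k,interpolation=cv2.INTER_CUBIC)
    for i in range(0,w,10): cv2.putText(c,str(x0+i),(i*k,8),0,.3,(0,0,255),1); cv2.line(c,(i*k,10),(i*k,14),(0,0,255),1)
    for i in range(0,h,10): cv2.putText(c,str(y0+i),(0,i*k+4),0,.3,(0,0,255),1)
    cv2.imwrite("pics/"+n,c)
crop(t,355,175,75,75,8,"c1.png");crop(t,170,80,70,180,3,"c2_.png")
crop(t,170,80,70,90,6,"c2a.png");crop(t,170,170,70,90,6,"c2b.png")
crop(s,295,305,110,95,7,"c3.png");crop(s,285,170,165,80,4,"c4.png")
```

```text
(no output)
```

View pics/c1.png

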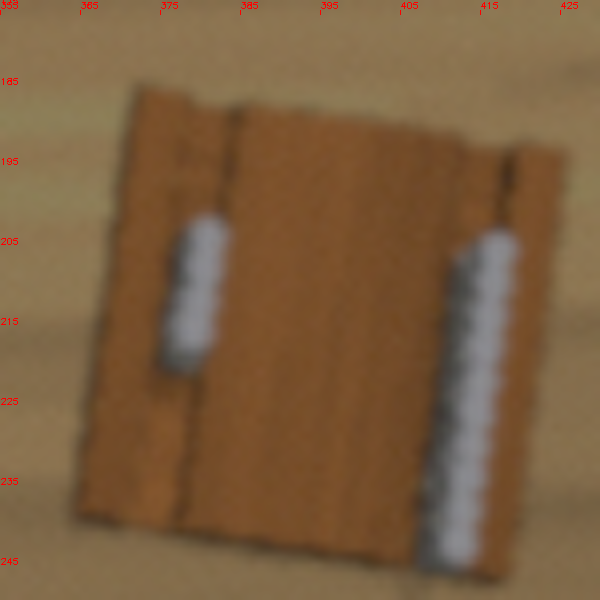

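View pics/c2a.png

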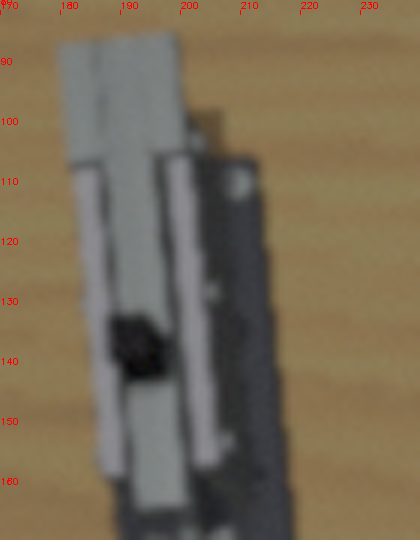

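View pics/c2b.png

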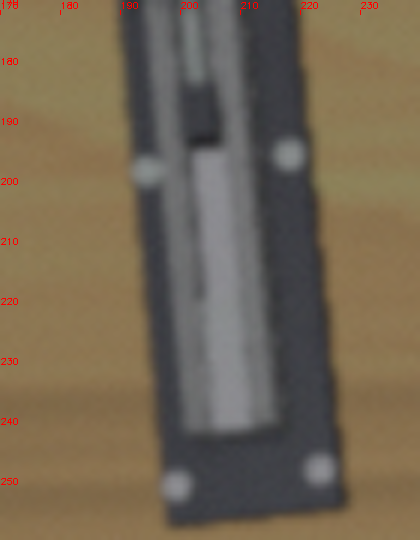

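View pics/c3.png

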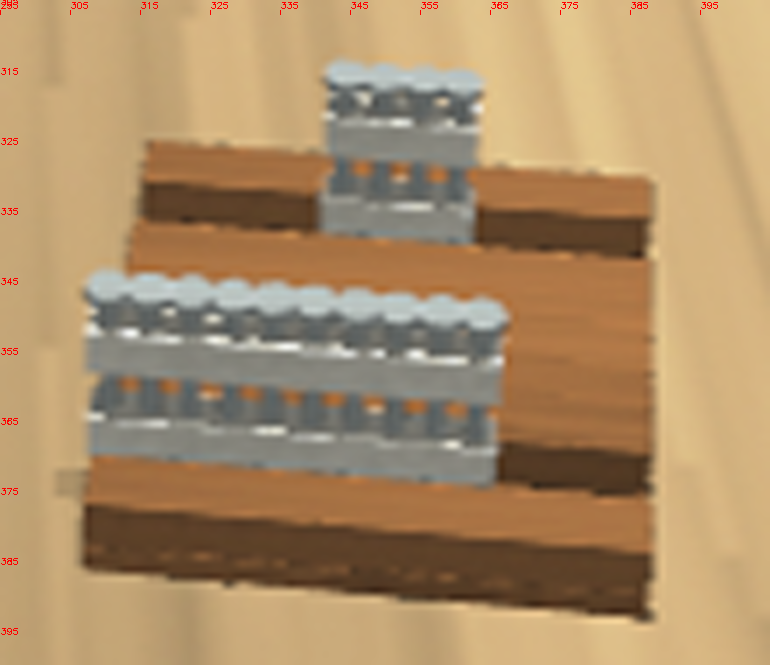

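View pics/c4.png

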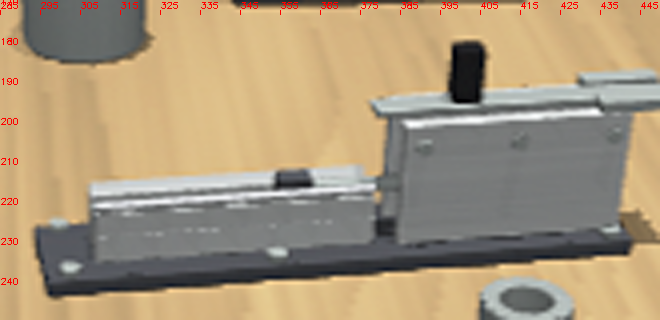

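The crop confirms it: the white bar at side (337,358) has 10 nail heads and stands in the rack groove. The 4-nail stub is at side (351,325). Next I fit the poses.

```bash
cat > h.py <<'E'
import numpy as np, cv2
from scipy.optimize import least_squares
from workcell import env
def proj(c,P):
    P=np.atleast_2d(P);q=P@c["view"][:3,:3].T+c["view"][:3,3]
    K=c["mtx"]
    if c.get("fish"):
        r=np.hypot(q[:,0],q[:,1]);th=np.arctan2(r,q[:,2]);d=q[:,:2]/np.maximum(r,1e-9)[:,None]*th[:,None]
        return d*[K[0,0],K[1,1]]+K[:2,2]
    return q[:,:2]/q[:,2:]*[K[0,0],K[1,1]]+K[:2,2]
def ray(c,uv):
    K=c["mtx"];v=(np.array(uv,float)-K[:2,2])/[K[0,0],K[1,1]]
    if c.get("fish"):
        t=np.hypot(*v);d=np.array([*(v/max(t,1e-9)*np.sin(t)),np.cos(t)])
    else: d=np.array([*v,1.])
    R=c["view"][:3,:3];return -R.T@c["view"][:3,3],R.T@d
def atz(c,uv,z):
    o,d=ray(c,uv);return o+d*(z-o[2])/d[2]
def cam(n):
    c=env.read_camera(n);c["fish"]=n=="wrist";return c
E
python3 - <<'E'
from h import *
T=cam("top");S=cam("side")
np.set_printoptions(precision=4,suppress=True)
# rack: corners at z .018
rt=[(372,186.5),(426,193.5),(418,247),(364.5,239.5)]
rs=[(315.5,325),(388,330.5),(388,383),(307,377)]
for n,c,p in(("t",T,rt),("s",S,rs)):
    for q in p: print(n,q,atz(c,q,.018))
for q in [(416.8,204),(411.5,245)]: print("strip t",atz(T,q,.055))
for q in [(308,345.5),(365,349.5)]: print("strip s",atz(S,q,.055))
print("stub t",atz(T,(381,202),.055),atz(T,(379,219),.055))
print("plate t",[atz(T,q,.01) for q in[(197,257),(227,253.5),(212,106)]])
print("plate s",[atz(S,q,.01) for q in[(296.5,240),(294.5,226),(442,230)]])
print("walls x115",[atz(T,q,.078) for q in[(188,159),(204.5,157)]],"x235",[atz(T,q,.078) for q in[(183,107),(198.5,106)]])
print("rail bar",[atz(T,q,.082) for q in[(193,164.5),(201,163.5)]])
print("handle top s",atz(S,(402,181.5),.112))
print("chan near end",[atz(T,q,.042) for q in[(199.5,242),(215.5,240.5)]], "step~",atz(T,(204,218),.03),"foll",atz(T,(205,194),.045))
E
```

```text
t (372, 186.5) [ 0.5185 -0.1731  0.018 ]
t (426, 193.5) [ 0.5019 -0.2813  0.018 ]
t (418, 247) [ 0.3943 -0.2609  0.018 ]
t (364.5, 239.5) [ 0.4117 -0.1547  0.018 ]
s (315.5, 325) [ 0.4125 -0.1542  0.018 ]
s (388, 330.5) [ 0.5215 -0.1732  0.018 ]
s (388, 383) [ 0.5025 -0.2793  0.018 ]
s (307, 377) [ 0.3952 -0.2622  0.018 ]
strip t [ 0.4754 -0.2556  0.055 ]
strip t [ 0.3956 -0.2422  0.055 ]
strip s [ 0.3977 -0.2411  0.055 ]
strip s [ 0.4734 -0.2533  0.055 ]
stub t [ 0.4808 -0.1861  0.055 ] [ 0.4476 -0.1811  0.055 ]
plate t [array([0.3846, 0.1812, 0.01  ]), array([0.3903, 0.1211, 0.01  ]), array([0.6953, 0.1502, 0.01  ])]
plate s [array([0.3893, 0.1224, 0.01  ]), array([0.3863, 0.1818, 0.01  ]), array([0.6935, 0.148 , 0.01  ])]
walls x115 [array([0.569 , 0.1845, 0.078 ]), array([0.5722, 0.1528, 0.078 ])] x235 [array([0.6721, 0.1943, 0.078 ]), array([0.6734, 0.1643, 0.078 ])]
rail bar [array([0.5571, 0.1741, 0.082 ]), array([0.5587, 0.1588, 0.082 ])]
handle top s [0.6044 0.1698 0.112 ]
chan near end [array([0.4117, 0.1698, 0.042 ]), array([0.4139, 0.1385, 0.042 ])] step~ [0.4604 0.1632 0.03  ] foll [0.5059 0.1583 0.045 ]
```

```bash
python3 -m pendant '[[[0,0,0],-1,-1],[[0,0,0],-1,-1],[[0,0,0],-1,-1],[[0,0,0],-1,-1],[[0,0,0],-1,-1],[[0,0,0],-1,-1],[[0,0,0],-1,-1],[[0,0,0],-1,-1],[[0,0,0],-1,-1],[[0,0,0],-1,-1],[[0,0,0],-1,-1],[[0,0,0],-1,-1]]' 40
python3 -m pendant '[[[0,0,0],-1,-1],[[0,0,0],-1,-1],[[0,0,0],-1,-1],[[0,0,0],-1,-1],[[0,0,0],-1,-1],[[0,0,0],-1,-1],[[0,0,0],-1,-1],[[0,0,0],-1,-1],[[0,0,0],-1,-1],[[0,0,0],-1,-1],[[0,0,0],-1,-1],[[0,0,0],-1,-1]]'
python3 -m pendant '[[[-0.47,0.95,0],-0.36,-1],[[-0.47,0.95,0],0,-1],[[-0.47,0.95,0],0,-1],[[-0.47,0.95,0],0,-1],[[-0.47,0.95,0],0,-1],[[-0.47,0.95,0],0,-1],[[-0.47,0.95,0],0,-1],[[-0.47,0.95,0],0,-1]]'
python3 - <<'E'
from workcell import env
print(env.get_state())
E
```

```text
clock: 2.8
tcp_pos: [0.2364, -0.5242, 0.1991]
orientation: [0.0, 0.666, 0.746, -0.0]
wrist_force: [-0.0, -1.5, -0.9]
finger_gap: 0.085
clock: 4.3
tcp_pos: [0.2365, -0.5242, 0.1991]
orientation: [0.0, 0.1, 0.995, -0.0]
wrist_force: [-0.6, -0.5, -0.2]
finger_gap: 0.0853
clock: 5.3
tcp_pos: [0.3373, -0.3861, 0.1991]
orientation: [0.0, 0.083, 0.997, -0.0]
wrist_force: [-0.2, -0.6, -0.4]
finger_gap: 0.0853
{'clock': 5.3, 'joint_pos': array([-1.00941570e+00,  1.92211663e-01, -1.13214650e-01,  1.26515145e+00,
       -2.66338341e-06, -8.42615370e-01]), 'qvel': array([ 0.30629536, -0.07826777, -0.09826437, -0.02230937,  0.00136909,
        0.30309117]), 'tau': array([-1.67870779e+00, -4.07545638e+01,  2.98501736e+01,  9.53348516e-02,
       -1.44287958e-02, -3.22510824e-01]), 'tcp_pos': array([ 0.337316  , -0.38610659,  0.19914159]), 'orientation': array([ 6.46163544e-05,  8.33035144e-02,  9.96524216e-01, -8.81415475e-05]), 'wrist_force': array([-0.24080944, -0.59934419, -0.43415693]), 'ft_torque': array([ 0.00738821, -0.0027537 , -0.04178538]), 'finger_gap': 0.08527276293655324}
```

```bash
python3 -m pendant '[[[-0.47,0.95,0],0,-1],[[-0.47,0.95,0],0,-1],[[-0.47,0.95,0],0,-1],[[-0.47,0.95,0.5],0,-1],[[-0.47,0.95,0.5],0,-1],[[-0.47,0.95,1],0,-1],[[-0.47,0.95,1],0,-1],[[-0.47,0.95,1],0,-1],[[0,0,0],0,-1],[[0,0,0],0,-1]]'
cat > w.py <<'E'
import sys
from h import *
c=cam("wrist");im=c["color"].copy()
pts=eval(sys.argv[2]) if len(sys.argv)>2 else []
for p in pts:
    u=proj(c,np.array(p))[0];cv2.circle(im,(int(u[0]),int(u[1])),2,(0,0,255),-1)
cv2.imwrite("pics/%s.png"%sys.argv[1],im)
s=env.get_state();print(s["tcp_pos"],s["clock"])
E
python3 w.py w1 "[(.4755,-.2549,.056),(.3966,-.2421,.056),(.4356,-.2485,.056)]"
```

```text
clock: 6.55
tcp_pos: [0.4361, -0.25, 0.1197]
orientation: [0.0, 0.083, 0.997, -0.0]
wrist_force: [0.5, 0.1, 0.9]
finger_gap: 0.085
[ 0.43623123 -0.25042128  0.11992279] 6.6
```

View pics/w1.png

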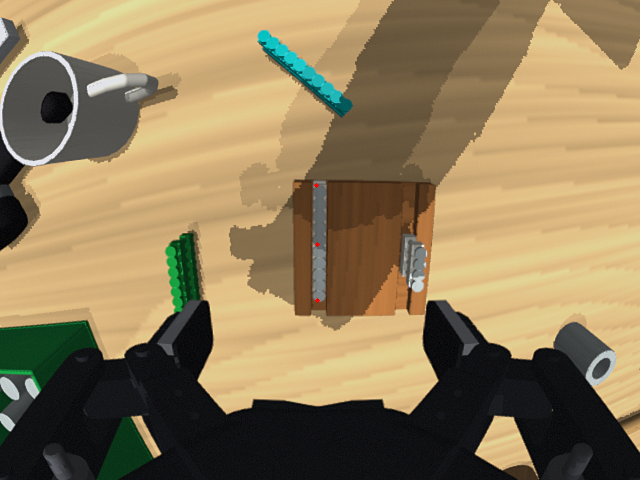

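The strip's centre is at (319,244) with my projected dots about 2 px off, and the half-closed fingers will stay clear of the stub at (412,262). Going down to grasp.

```bash
python3 -m pendant '[[[0.05,0.12,0],0,0.2],[[0,0,0.5],0,0.2],[[0,0,1],0,0.2],[[0,0,1],0,0.2],[[0,0,1],0,0.2],[[0,0,0.6],0,0.2],[[0,0,0.4],0,0.2],[[0,0,0],0,0.2],[[0,0,0],0,0.2]]'
python3 w.py w2
```

```text
clock: 7.72
tcp_pos: [0.4357, -0.2477, 0.0296]
orientation: [0.0, 0.083, 0.997, -0.0]
wrist_force: [-0.8, -0.6, 0.5]
finger_gap: 0.0344
[ 0.43582065 -0.24774474  0.0297478 ] 7.775
```

View pics/w2.png

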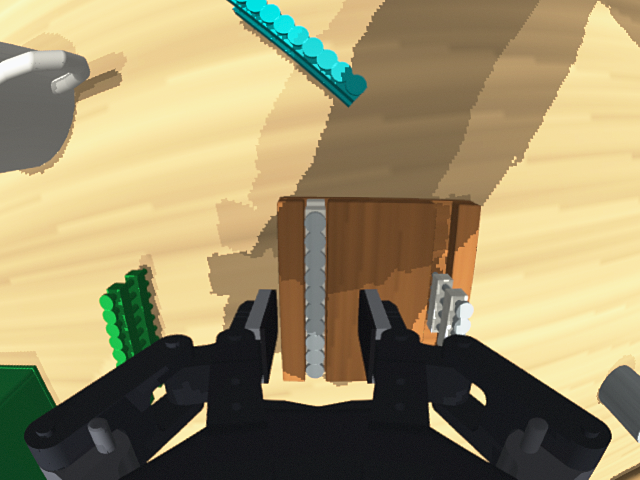

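The strip (col 316) sits midway between the pads (276 and 360). Closing.

```bash
python3 -m pendant '[[[0,0,0],0,1],[[0,0,0],0,1],[[0,0,0],0,1],[[0,0,0],0,1],[[0,0,0],0,1],[[0,0,0],0,1],[[0,0,0],0,1],[[0,0,0],0,1]]' 40
python3 -m pendant '[[[0,0,-0.5],0,1],[[0,0,-0.5],0,1],[[0,0,-1],0,1],[[0,0,-1],0,1],[[0,0,-1],0,1],[[0,0,-1],0,1],[[0,0,-1],0,1],[[0,0,0],0,1],[[0,0,0],0,1]]'
python3 w.py w3
python3 - <<'E'
from h import *
c=cam("side");cv2.imwrite("pics/s3.png",c["color"][150:450,150:550])
print(env.get_state()["orientation"])
E
```

```text
clock: 8.78
tcp_pos: [0.4353, -0.2473, 0.0291]
orientation: [-0.0, 0.083, 0.997, -0.0]
wrist_force: [0.1, -0.3, -0.8]
finger_gap: -0.0002
clock: 9.9
tcp_pos: [0.4351, -0.2472, 0.1488]
orientation: [-0.0, 0.083, 0.997, -0.0]
wrist_force: [0.2, -0.0, 0.4]
finger_gap: -0.0
[ 0.43486092 -0.24698958  0.14844053] 9.95
[-5.92144646e-04  8.33403713e-02  9.96520895e-01  3.72007385e-04]
```

View pics/w3.png

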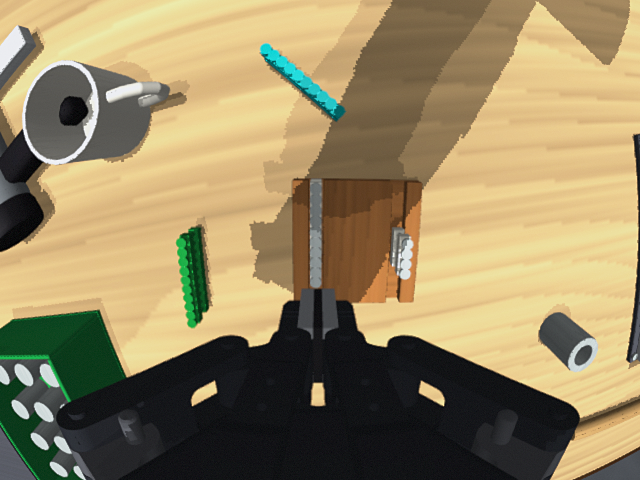

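View pics/s3.png

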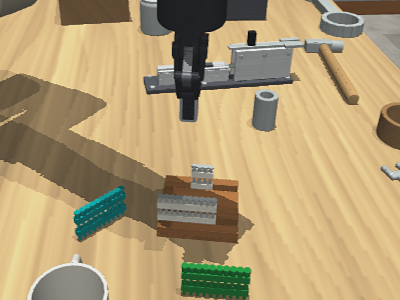

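Missed: the fingers shut fully and the strip still stands in the rack. I'll check where the TCP projects against the visible fingertips.

Run:
```python
from h import *
s=env.get_state();p=s["tcp_pos"];print(p,s["finger_gap"])
for n in("side","wrist","top"):
    c=cam(n);u=proj(c,p)[0];g=proj(c,p+[0,0,.019])[0];print(n,u,g)
    im=c["color"].copy()
    cv2.circle(im,tuple(int(v) for v in u),2,(0,0,255),-1);cv2.circle(im,tuple(int(v) for v in g),2,(255,0,255),-1)
    for q in [(.4755,-.2549,.056),(.3966,-.2421,.056)]:
        v=proj(c,np.array(q))[0];cv2.circle(im,tuple(int(t) for t in v),1,(0,255,0),-1)
    x,y=int(u[0]),int(u[1]);x0=max(0,min(440,x-100));y0=max(0,min(300,y-60))
    cv2.imwrite(f"pics/d_{n}.png",cv2.resize(im[y0:y0+180,x0:x0+200],None,fx=3,fy=3))
```

```text
[ 0.43477595 -0.24691636  0.14828472] -0.00016961670451849078
side [337.3641909  290.73663894] [337.7107019  278.14102614]
wrist [314.32620773 280.5683304 ] [314.06176098 295.49459805]
top [421.40656532 218.6713871 ] [423.27461828 217.28621821]
```

View pics/d_side.png

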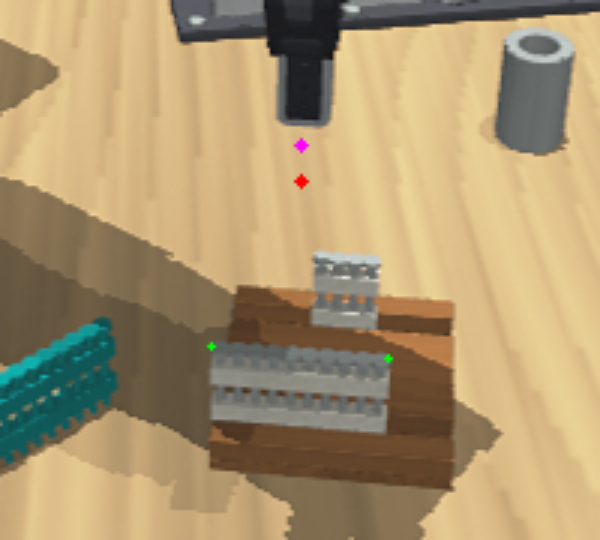

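View pics/d_wrist.png

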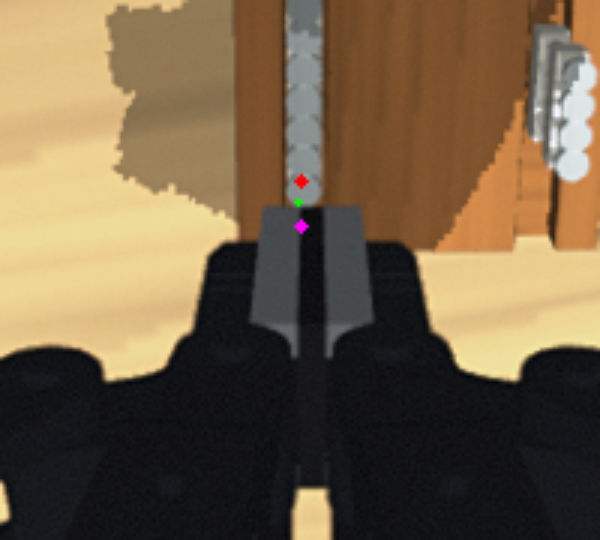

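View pics/d_top.png

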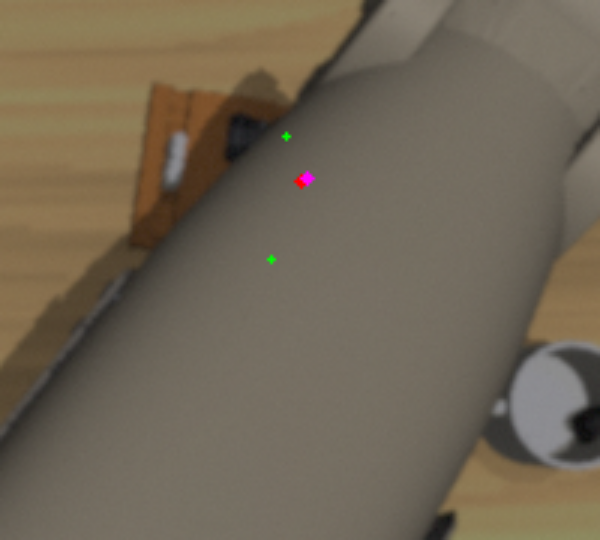

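Run:
```python
from h import *
c=cam("side");im=c["color"];cv2.imwrite("pics/d5.png",cv2.resize(im[190:290,290:390],None,fx=6,fy=6,interpolation=cv2.INTER_CUBIC))
s=env.get_state();print(s["joint_pos"],s["tcp_pos"],s["clock"])
c=cam("wrist");R=c["view"][:3,:3];print("wrist cam pos",-R.T@c["view"][:3,3],"fwd",R[2])
```

```text
[-6.77129056e-01  1.92335687e-01 -2.39092375e-01  1.14043401e+00
 -7.41806938e-05 -5.10291422e-01] [ 0.43499244 -0.24708612  0.14850473] 10.2
wrist cam pos [ 0.36884897 -0.23464168  0.32341947] fwd [ 0.26317194 -0.04274403 -0.96380158]
```

View pics/d5.png

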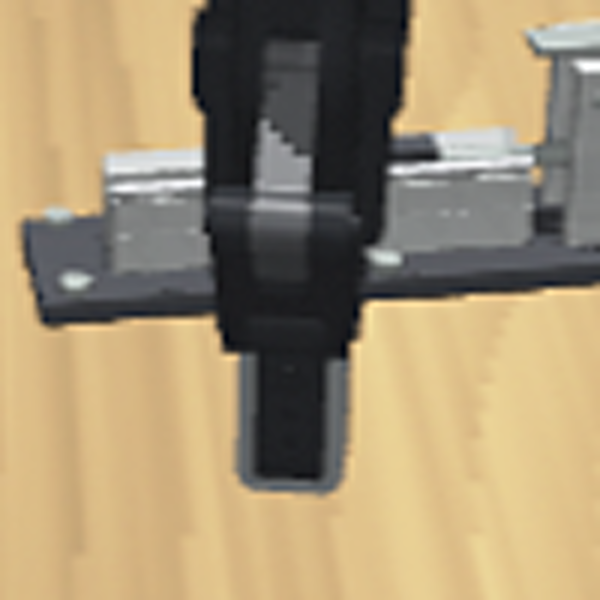

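Run:
```python
from h import *
p=env.get_state()["tcp_pos"];W=cam("wrist");S=cam("side")
tx=np.array([-.986,.165,0]);ty=np.array([.165,.986,0])
for h in(0,.01,.02,.025,.03,.035):
    print(h,"wrist near edge",proj(W,p+.011*tx+[0,0,h])[0],"side tip",proj(S,p+[0,0,h])[0],proj(S,p-.012*ty+[0,0,h])[0])
```

```text
0 wrist near edge [314.29787243 259.6835887 ] side tip [337.59833607 290.61465726] [336.87611143 296.30731396]
0.01 wrist near edge [314.15080113 266.21786766] side tip [337.78137962 284.02941075] [337.05623009 289.6592092 ]
0.02 wrist near edge [313.9875326  273.50243244] side tip [337.9674305  277.33597119] [337.23935788 282.90003864]
0.025 wrist near edge [313.89900916 277.46573366] side tip [338.06160695 273.94784235] [337.33207386 279.47793027]
0.03 wrist near edge [313.80539099 281.66767827] side tip [338.15656345 270.53165015] [337.42557084 276.02699558]
0.035 wrist near edge [313.70625266 286.12931089] side tip [338.25230973 267.08704448] [337.51985873 272.54686879]
```

Both cameras agree that the real fingertips sit about 30–36 mm above the reported TCP, so the first grasp closed just over the strip. I'll go back down, watching the side view.

```bash
python3 -m pendant '[[[0,0,0.5],0,0.2],[[0,0,1],0,0.2],[[0,0,1],0,0.2],[[0,0,1],0,0.2],[[0,0,1],0,0.2],[[0,0,1],0,0.2],[[0,0,0.4],0,0.2],[[0,0,0],0,0.2],[[0,0,0],0,0.2]]'
python3 - <<'E'
from h import *
c=cam("side");im=c["color"];cv2.imwrite("pics/d6.png",cv2.resize(im[250:400,270:410],None,fx=5,fy=5,interpolation=cv2.INTER_CUBIC))
s=env.get_state();print(s["tcp_pos"],s["clock"],s["finger_gap"])
E
```

```text
clock: 11.48
tcp_pos: [0.4358, -0.2477, 0.0317]
orientation: [0.0, 0.083, 0.997, -0.0]
wrist_force: [0.2, -0.3, -0.7]
finger_gap: 0.0342
[ 0.43590178 -0.24779864  0.03186901] 11.525 0.034038200141164786
```

View pics/d6.png

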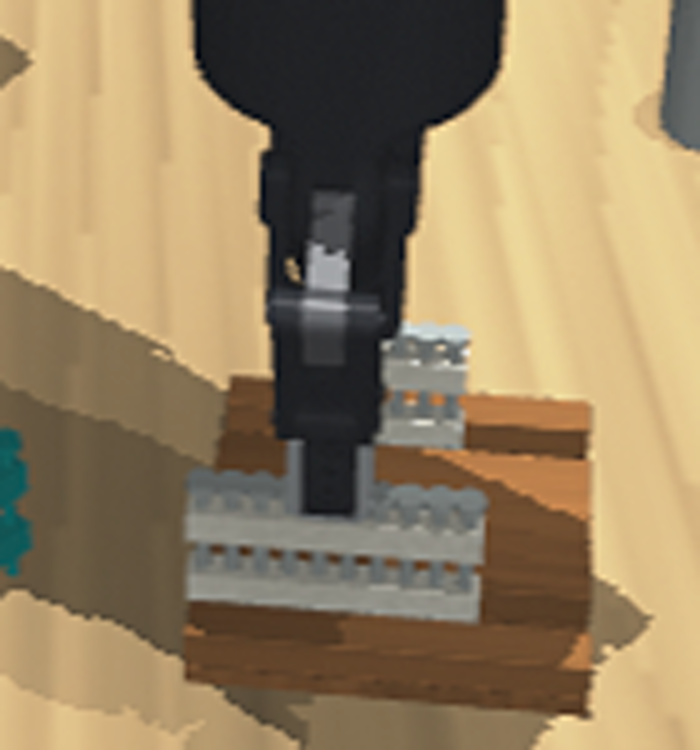

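Run:
```python
from h import *
S=cam("side");p=np.array([.4359,-.2478,.0]);ty=np.array([.165,.986,0])
for off in(.017,.023,.029):
    for z in(.04,.05,.06,.07): print(off,z,proj(S,p-off*ty+[0,0,z])[0])
```

```text
0.017 0.04 [335.48849654 365.03461722]
0.017 0.05 [335.64431769 359.41737082]
0.017 0.06 [335.80254288 353.71346047]
0.017 0.07 [335.96322818 347.92086496]
0.023 0.04 [335.13572835 368.2612869 ]
0.023 0.05 [335.29004019 362.62523598]
0.023 0.06 [335.44675144 356.90154931]
0.023 0.07 [335.6059185  351.08816688]
0.029 0.04 [334.77747139 371.53816081]
0.029 0.05 [334.93020757 365.88340086]
0.029 0.06 [335.08533742 360.14001949]
0.029 0.07 [335.24291767 354.30591694]
```

```bash
python3 -m pendant '[[[0,0,0.5],0,0.2],[[0,0,0.5],0,0.2],[[0,0,0.3],0,0.2],[[0,0,0.2],0,0.2],[[0,0,0],0,0.2],[[0,0,0],0,0.2]]'
python3 - <<'E'
from h import *
c=cam("side");im=c["color"];cv2.imwrite("pics/d7.png",cv2.resize(im[250:400,270:410],None,fx=5,fy=5,interpolation=cv2.INTER_CUBIC))
s=env.get_state();print(s["tcp_pos"],s["clock"],s["finger_gap"])
E
```

```text
clock: 12.32
tcp_pos: [0.4355, -0.2475, 0.0013]
orientation: [0.0, 0.083, 0.997, -0.0]
wrist_force: [-0.3, -0.9, -0.1]
finger_gap: 0.0344
[ 0.43552741 -0.24750615  0.00132896] 12.375 0.034077604998758025
```

View pics/d7.png

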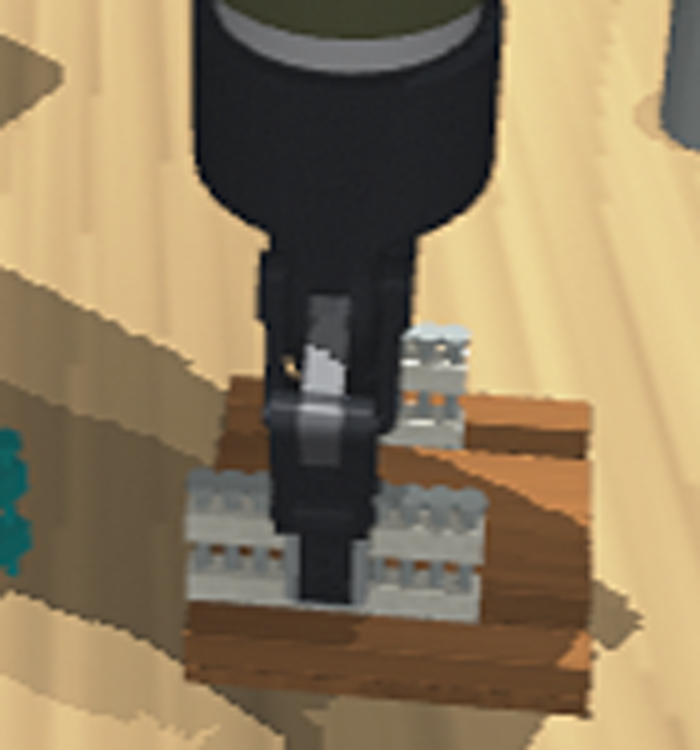

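```bash
python3 -m pendant '[[[0,0,0.2],0,0.2],[[0,0,0],0,0.2],[[0,0,0],0,1],[[0,0,0],0,1],[[0,0,0],0,1],[[0,0,0],0,1],[[0,0,0],0,1],[[0,0,0],0,1]]' 40
python3 - <<'E'
from h import *
c=cam("side");im=c["color"];cv2.imwrite("pics/d8.png",cv2.resize(im[250:400,270:410],None,fx=5,fy=5,interpolation=cv2.INTER_CUBIC))
s=env.get_state();print(s["tcp_pos"],s["clock"],s["finger_gap"],s["wrist_force"])
E
```

```text
clock: 13.38
tcp_pos: [0.4353, -0.2474, -0.0029]
orientation: [0.0, 0.083, 0.997, -0.0]
wrist_force: [-0.2, 0.1, 0.9]
finger_gap: 0.0081
[ 0.43534301 -0.24735966 -0.00286535] 13.425 0.008363875734946832 [-0.71308232  0.44486449  0.37512131]
```

View pics/d8.png

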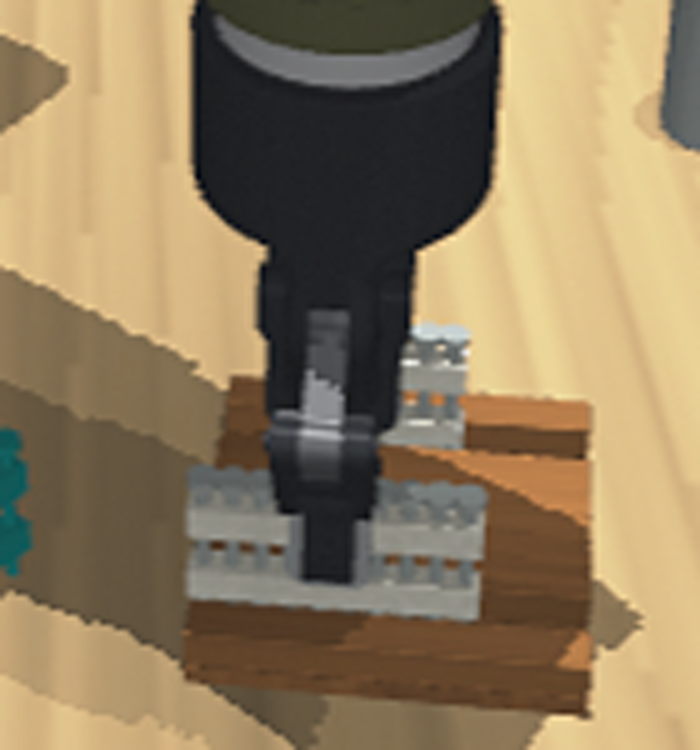

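Gripped (gap 8 mm). Lifting, turning to the magazine's heading, and checking.

```bash
python3 -m pendant '[[[0,0,-0.3],0,1],[[0,0,-0.7],0,1],[[0,0,-1],0,1],[[0,0,-1],0,1],[[0,0,-1],-0.5,1],[[0,0,-1],-1,1],[[0,0,-0.5],-0.95,1],[[0,0,0],0,1],[[0,0,0],0,1]]' 50
python3 - <<'E'
from h import *
c=cam("side");im=c["color"];cv2.imwrite("pics/d9.png",im[130:430,170:570])
s=env.get_state();print(s["tcp_pos"],s["clock"],s["finger_gap"],s["wrist_force"])
E
```

```text
clock: 14.55
tcp_pos: [0.4352, -0.2471, 0.1071]
orientation: [0.0, -0.044, 0.999, 0.0]
wrist_force: [-0.5, 1.0, -0.5]
finger_gap: 0.0083
[ 0.43497737 -0.24702099  0.10682202] 14.6 0.00807811654252466 [ 0.29213717 -0.04462214 -0.1219736 ]
```

View pics/d9.png

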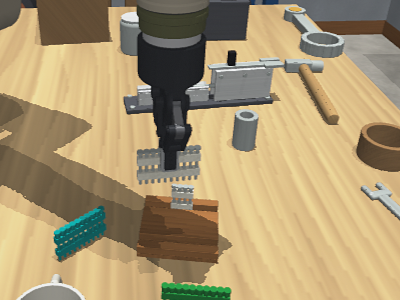

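The strip is held upright (side ~338,297) and the stub is still in the rack. Moving over the ledge.

```bash
python3 -m pendant '[[[-0.14,0.5,0],0,1],[[-0.14,1,0],0,1],[[-0.14,1,0],0,1],[[-0.14,1,0],0,1],[[-0.14,1,0],0,1],[[-0.14,1,0],0,1],[[-0.14,1,0],0,1],[[-0.14,1,0],0,1],[[-0.14,1,0],0,1],[[-0.14,1,0],0,1],[[-0.14,1,0],0,1],[[-0.14,1,0],0,1]]'
python3 -m pendant '[[[-0.14,1,0],0,1],[[-0.14,1,0],0,1],[[-0.14,1,0],0,1],[[-0.14,1,0],0,1],[[-0.14,1,0],0,1],[[-0.14,1,0],0,1],[[-0.14,1,0],0,1],[[-0.14,1,0],0,1],[[-0.14,0.5,0],0,1],[[-0.14,0.1,0],0,1],[[0,0,0],0,1],[[0,0,0],0,1]]'
python3 - <<'E'
from h import *
c=cam("side");cv2.imwrite("pics/e1.png",cv2.resize(c["color"][110:260,260:460],None,fx=4,fy=4,interpolation=cv2.INTER_CUBIC))
c=cam("wrist");cv2.imwrite("pics/e2.png",c["color"])
c=cam("top");cv2.imwrite("pics/e3.png",cv2.resize(c["color"][80:280,150:350],None,fx=3,fy=3))
s=env.get_state();print(s["tcp_pos"],s["clock"],s["finger_gap"],s["wrist_force"])
E
```

```text
clock: 16.1
tcp_pos: [0.4477, -0.0134, 0.1072]
orientation: [0.0, -0.045, 0.999, -0.0]
wrist_force: [-0.1, 0.6, -1.3]
finger_gap: 0.0082
clock: 17.6
tcp_pos: [0.4606, 0.1581, 0.107]
orientation: [-0.0, -0.044, 0.999, -0.0]
wrist_force: [-0.4, -0.0, -1.7]
finger_gap: 0.0082
[0.46063123 0.15811896 0.10705208] 17.75 0.008111846228454822 [ 0.26562454  1.10628396 -0.89185041]
```

View pics/e1.png

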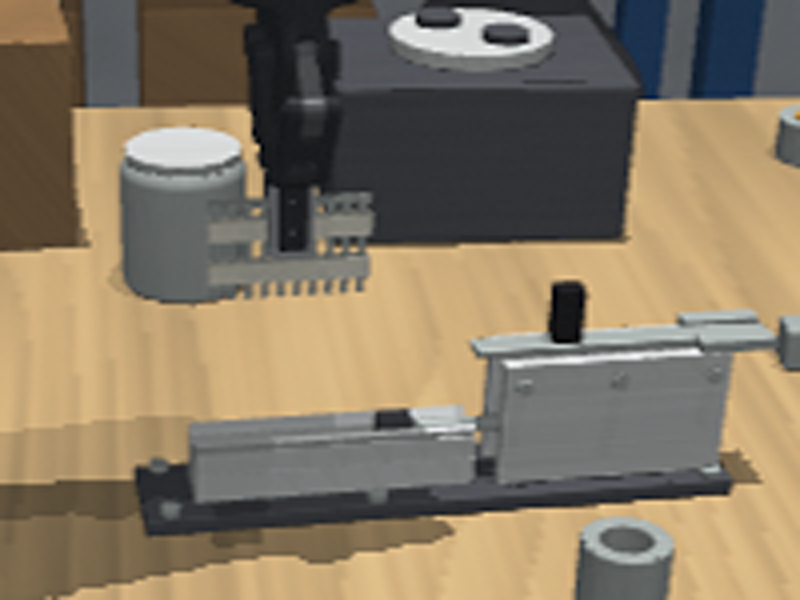

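View pics/e2.png

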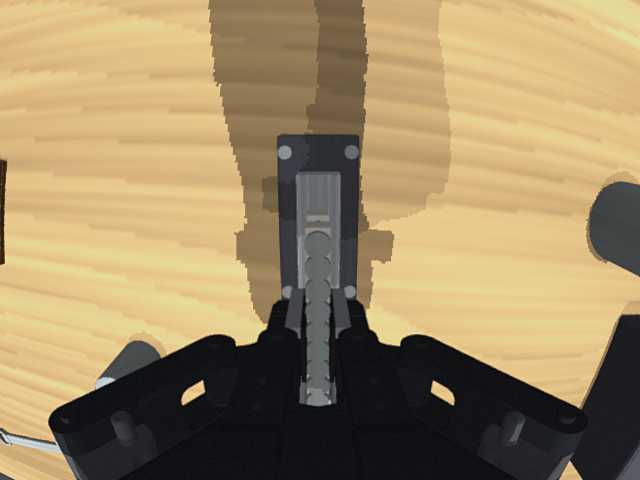

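View pics/e3.png

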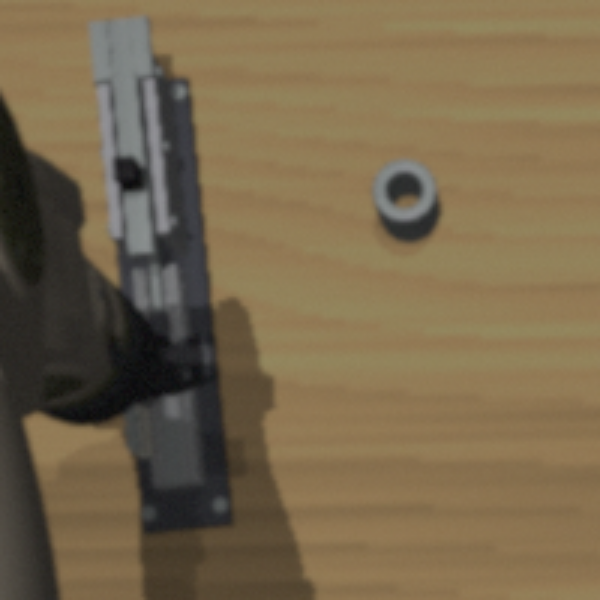

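The strip (wrist col 317) is aligned with the channel centre (col 318). I'll shift back 4 mm, lower to the flare and look.

```bash
python3 -m pendant '[[[0.2,0,0.5],0,1],[[0,0,1],0,1],[[0,0,1],0,1],[[0,0,0.7],0,1],[[0,0,0.4],0,1],[[0,0,0],0,1],[[0,0,0],0,1]]'
python3 - <<'E'
from h import *
c=cam("side");cv2.imwrite("pics/f1.png",cv2.resize(c["color"][130:260,260:460],None,fx=4,fy=4,interpolation=cv2.INTER_CUBIC))
c=cam("wrist");cv2.imwrite("pics/f2.png",cv2.resize(c["color"][80:430,220:420],None,fx=1.7,fy=1.7))
s=env.get_state();print(s["tcp_pos"],s["clock"],s["finger_gap"],s["wrist_force"])
E
```

```text
clock: 18.62
tcp_pos: [0.4572, 0.1583, 0.0356]
orientation: [0.001, -0.045, 0.999, -0.0]
wrist_force: [-0.3, -0.7, 0.1]
finger_gap: 0.0081
[0.45728606 0.15832408 0.03571527] 18.725 0.007886956315958347 [-0.40857686 -0.31822405 -0.07054881]
```

View pics/f1.png

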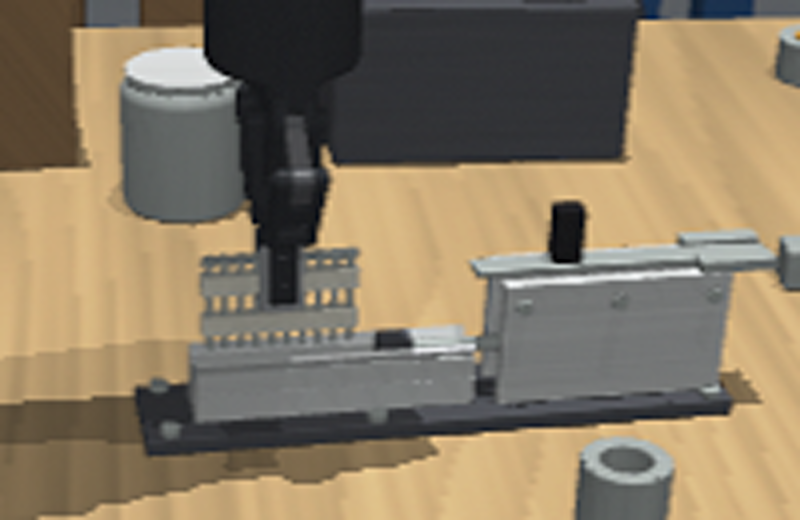

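View pics/f2.png

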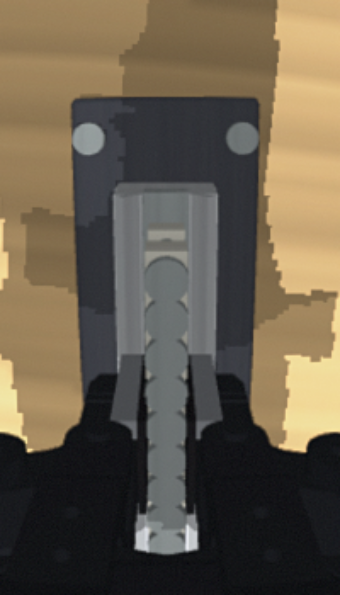

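```bash
python3 -m pendant '[[[0,0,0.25],0,1],[[0,0,0.2],0,1],[[0,0,0],0,1],[[0,0,0],0,1]]'
python3 -m pendant '[[[-0.2,0,0],0,1],[[0,0,0],0,1],[[0,0,0],0,1]]'
```

```text
clock: 19.23
tcp_pos: [0.4566, 0.1582, 0.026]
orientation: [-0.0, -0.045, 0.999, -0.0]
wrist_force: [0.7, -0.6, -0.3]
finger_gap: 0.008
clock: 19.6
tcp_pos: [0.4607, 0.1586, 0.0261]
orientation: [0.0, -0.045, 0.999, -0.0]
wrist_force: [-0.4, -1.0, -0.9]
finger_gap: 0.0083
```

```bash
for i in 1 2 3 4; do python3 -m pendant '[[[-0.1,0,0],0,1],[[0,0,0],0,1]]' | sed -n '2p;4p'; done
```

```text
tcp_pos: [0.4628, 0.1588, 0.0261]
wrist_force: [0.7, 0.6, -0.7]
tcp_pos: [0.4648, 0.1589, 0.0261]
wrist_force: [-0.4, 0.4, -1.4]
tcp_pos: [0.4669, 0.1591, 0.0261]
wrist_force: [0.7, 0.7, -0.3]
tcp_pos: [0.4683, 0.1592, 0.026]
wrist_force: [-0.9, 0.2, 0.4]
```

```bash
for i in 1 2 3; do python3 -m pendant '[[[-0.07,0,0],0,1],[[0,0,0],0,1],[[0,0,0],0,1]]' | sed -n '2p;4p'; done
```

```text
tcp_pos: [0.4695, 0.1593, 0.0259]
wrist_force: [-1.8, -0.3, 0.2]
tcp_pos: [0.4712, 0.1595, 0.0259]
wrist_force: [-3.1, -1.1, -0.3]
tcp_pos: [0.4726, 0.1597, 0.026]
wrist_force: [-3.6, 0.0, -1.5]
```

Run:
```python
from h import *
F=[];
for i in range(4):
    c=cam("side");F.append(env.get_state()["wrist_force"])
print(np.mean(F,0))
cv2.imwrite("pics/g1.png",cv2.resize(c["color"][170:250,290:410],None,fx=6,fy=6,interpolation=cv2.INTER_CUBIC))
s=env.get_state();print(s["tcp_pos"],s["clock"])
```

```text
[-2.57195651 -0.55069158 -1.61272056]
[0.47262777 0.15965261 0.02597351] 21.925
```

View pics/g1.png

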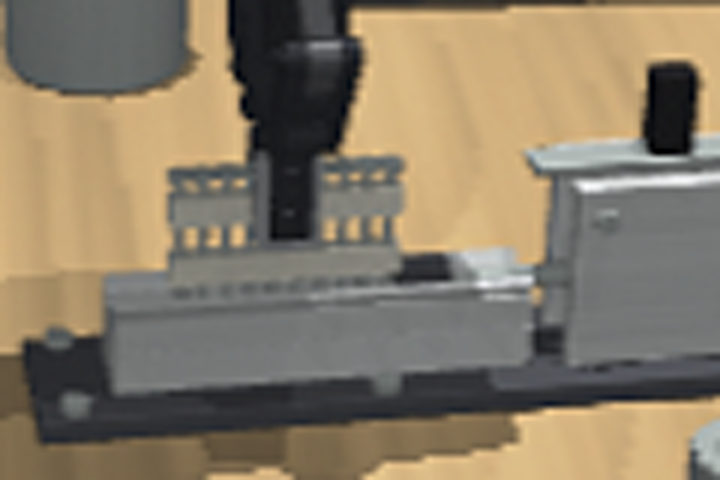

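```bash
python3 -m pendant '[[[-0.2,0,0],0,1],[[-0.2,0,0],0,1],[[-0.2,0,0],0,1],[[-0.2,0,0],0,1],[[-0.2,0,0],0,1],[[-0.15,0,0],0,1],[[-0.1,0,0],0,1],[[0,0,0],0,1],[[0,0,0],0,1]]'
python3 - <<'E'
from h import *
F=[];
for i in range(4):
    c=cam("side");F.append(env.get_state()["wrist_force"])
print(np.mean(F,0))
cv2.imwrite("pics/g2.png",cv2.resize(c["color"][170:250,290:410],None,fx=6,fy=6,interpolation=cv2.INTER_CUBIC))
s=env.get_state();print(s["tcp_pos"],s["clock"])
E
```

```text
clock: 23.05
tcp_pos: [0.4974, 0.1619, 0.026]
orientation: [-0.0, -0.045, 0.999, -0.0]
wrist_force: [-4.6, 0.4, -0.5]
finger_gap: 0.0085
[-4.68462552  0.54817116 -1.22956471]
[0.49747533 0.16191885 0.02601535] 23.25
```

View pics/g2.png

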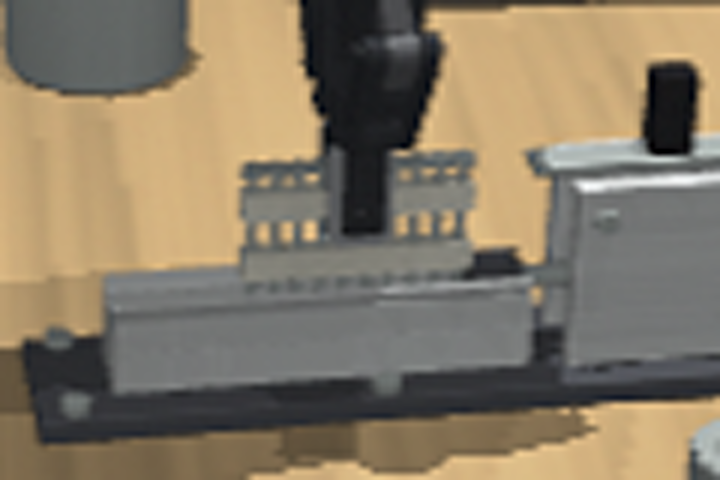

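```bash
python3 -m pendant '[[[0,0,0.1],0,1],[[0,0,0.1],0,1],[[0,0,0],0,1],[[0,0,0],0,1]]'
python3 - <<'E'
from h import *
F=[]
for i in range(3):
    c=cam("side");F.append(env.get_state()["wrist_force"])
print(np.mean(F,0),env.get_state()["tcp_pos"])
E
```

```text
clock: 23.75
tcp_pos: [0.4978, 0.1618, 0.0222]
orientation: [0.0, -0.045, 0.999, -0.0]
wrist_force: [-5.1, -1.1, 2.1]
finger_gap: 0.0082
[-4.60594647 -0.60670319  1.93150959] [0.49774306 0.16178339 0.02210716]
```

```bash
python3 -m pendant '[[[-0.05,0,0],0,1],[[0,0,0],0,1],[[0,0,0],0,1]]'
python3 - <<'E'
from h import *
F=[]
for i in range(4):
    c=cam("side");F.append(env.get_state()["wrist_force"])
print(np.mean(F,0),env.get_state()["tcp_pos"])
E
```

```text
clock: 24.28
tcp_pos: [0.4988, 0.1619, 0.0221]
orientation: [0.0, -0.045, 0.999, -0.0]
wrist_force: [-4.2, -0.8, 2.2]
finger_gap: 0.0085
[-4.91117369 -1.22489862  2.47444403] [0.49868874 0.16193579 0.02209785]
```

```bash
python3 -m pendant '[[[0,0,0.08],0,1],[[0,0,0],0,1],[[0,0,0],0,1]]'
python3 - <<'E'
from h import *
F=[]
for i in range(4):
    c=cam("side");F.append(env.get_state()["wrist_force"])
print(np.mean(F,0),env.get_state()["tcp_pos"])
cv2.imwrite("pics/g3.png",cv2.resize(c["color"][170:250,290:410],None,fx=6,fy=6,interpolation=cv2.INTER_CUBIC))
E
```

```text
clock: 24.85
tcp_pos: [0.4984, 0.1621, 0.0203]
orientation: [-0.0, -0.045, 0.999, 0.0]
wrist_force: [-4.8, -0.1, 1.7]
finger_gap: 0.0083
[-5.40296664 -0.32239464  0.45479417] [0.49847518 0.16208246 0.02030054]
```

View pics/g3.png

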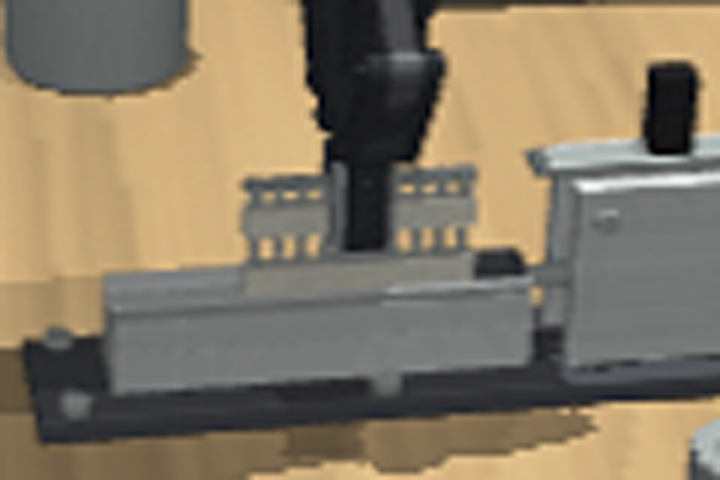

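Force stays small, so the strip is below the ledge and descending. Continuing down.

```bash
python3 -m pendant '[[[0,0,0.1],0,1],[[0,0,0],0,1],[[0,0,0.07],0,1],[[0,0,0],0,1],[[0,0,0],0,1]]'
python3 - <<'E'
from h import *
F=[]
for i in range(4):
    c=cam("side");F.append(env.get_state()["wrist_force"])
print(np.mean(F,0),env.get_state()["tcp_pos"])
cv2.imwrite("pics/g4.png",cv2.resize(c["color"][170:250,290:410],None,fx=6,fy=6,interpolation=cv2.INTER_CUBIC))
c=cam("wrist");cv2.imwrite("pics/g5.png",cv2.resize(c["color"][80:430,220:420],None,fx=1.7,fy=1.7))
E
```

```text
clock: 25.68
tcp_pos: [0.4986, 0.162, 0.017]
orientation: [-0.0, -0.045, 0.999, -0.0]
wrist_force: [-5.0, 0.0, 1.0]
finger_gap: 0.0078
[-4.2900724  -0.93476646  1.36743472] [0.49856746 0.16194753 0.01700401]
```

View pics/g4.png

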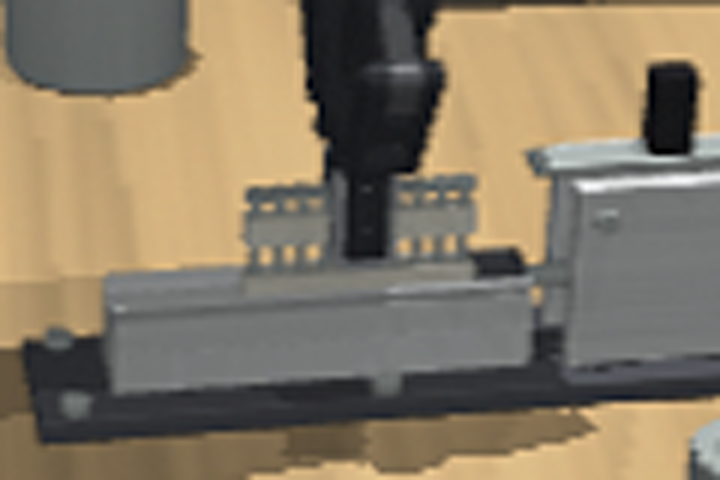

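View pics/g5.png

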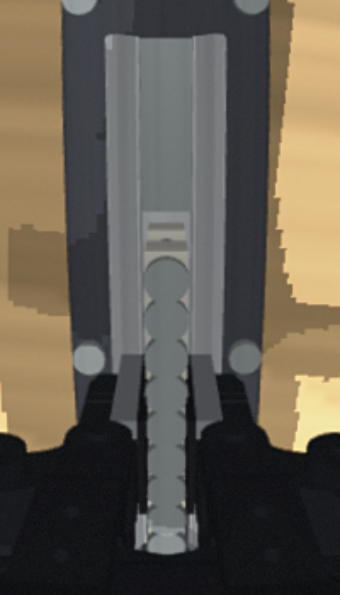

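```bash
for i in 1 2; do python3 -m pendant '[[[0,0,0.05],0,1],[[0,0,0],0,1],[[0,0,0],0,1]]' | sed -n '2p;4p'; done
python3 - <<'E'
from h import *
F=[]
for i in range(4):
    c=cam("side");F.append(env.get_state()["wrist_force"])
print(np.mean(F,0),env.get_state()["tcp_pos"])
E
```

```text
tcp_pos: [0.4989, 0.162, 0.0161]
wrist_force: [-5.3, -0.5, 2.3]
tcp_pos: [0.4989, 0.162, 0.0161]
wrist_force: [-7.6, -1.9, 10.3]
[-7.16868411 -1.53122754 10.54314494] [0.49893653 0.16200536 0.01613286]
```

The strip touches the floor (10 N at reading 0.0161, as predicted). Relieving and releasing.

```bash
python3 -m pendant '[[[0,0,-0.05],0,1],[[0,0,0],0,0.5],[[0,0,0],0,0.3],[[0,0,0],0,0.2],[[0,0,0],0,0.2],[[0,0,0],0,0.2]]'
python3 -m pendant '[[[0,0,-0.5],0,0.2],[[0,0,-1],0,0.2],[[0,0,-1],0,0.2],[[0,0,-1],0,0.2],[[0,0,-1],0,0.2],[[0,0,-0.5],0,0.2],[[0,0,0],0,0.2]]'
python3 - <<'E'
from h import *
c=cam("side")
cv2.imwrite("pics/h1.png",cv2.resize(c["color"][150:250,290:450],None,fx=5,fy=5,interpolation=cv2.INTER_CUBIC))
c=cam("wrist");cv2.imwrite("pics/h2.png",c["color"])
E
```

```text
clock: 27.62
tcp_pos: [0.4988, 0.162, 0.0161]
orientation: [0.0, -0.045, 0.999, -0.0]
wrist_force: [-0.9, -1.3, -0.0]
finger_gap: 0.034
clock: 28.5
tcp_pos: [0.4993, 0.1621, 0.117]
orientation: [0.001, -0.045, 0.999, 0.0]
wrist_force: [-0.3, -0.2, -0.2]
finger_gap: 0.0341
```

View pics/h1.png

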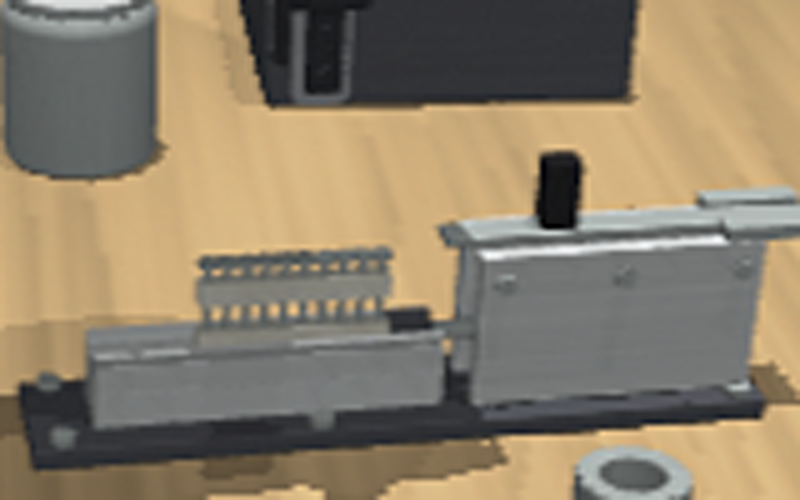

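View pics/h2.png

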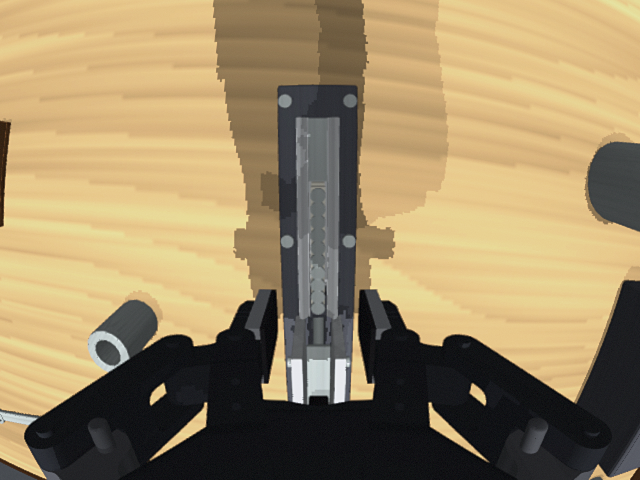

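The strip sits level and parallel in the channel (side 349,205–368; wrist 318,190–312) with the follower held back. Moving over the rail handle.

```bash
python3 -m pendant '[[[-0.5,0,0],0,0.2],[[-1,0,0],0,0.2],[[-1,0,0],0,0.2],[[-1,0,0],0,0.2],[[-1,0,0],0,0.2],[[-0.8,0,0],0,0.2],[[0,0,0],0,0.2],[[0,0,0],0,0.2]]'
python3 - <<'E'
from h import *
c=cam("side")
cv2.imwrite("pics/i1.png",cv2.resize(c["color"][110:250,290:490],None,fx=4,fy=4,interpolation=cv2.INTER_CUBIC))
p=env.get_state()["tcp_pos"];print(p,proj(c,p+[0,0,.033]))
c=cam("wrist");cv2.imwrite("pics/i2.png",c["color"])
c=cam("top");cv2.imwrite("pics/i3.png",cv2.resize(c["color"][80:280,150:350],None,fx=3,fy=3))
for z in(.09,.112): print(atz(c,(193.5,136),z))
E
```

```text
clock: 29.6
tcp_pos: [0.6036, 0.1714, 0.1153]
orientation: [-0.001, -0.045, 0.999, -0.0]
wrist_force: [-0.4, -0.5, -0.0]
finger_gap: 0.0342
[0.60345988 0.17142798 0.11555646] [[402.9822973 164.0814478]]
[0.61069515 0.17143003 0.09      ]
[0.60459392 0.16679488 0.112     ]
```

View pics/i1.png

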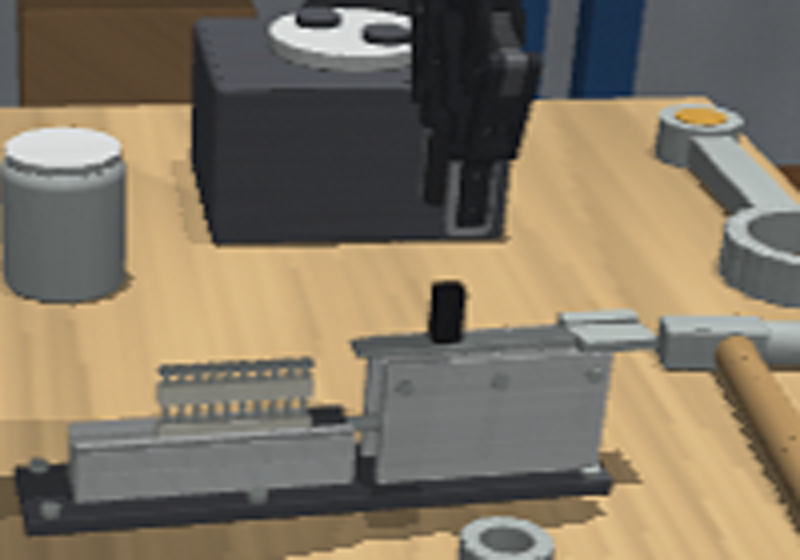

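View pics/i2.png

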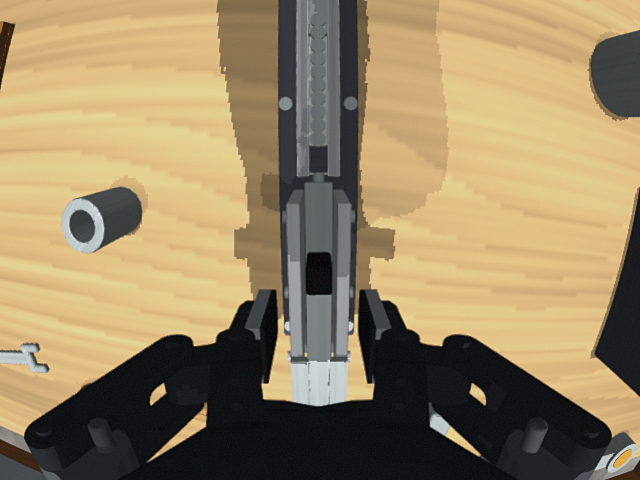

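View pics/i3.png

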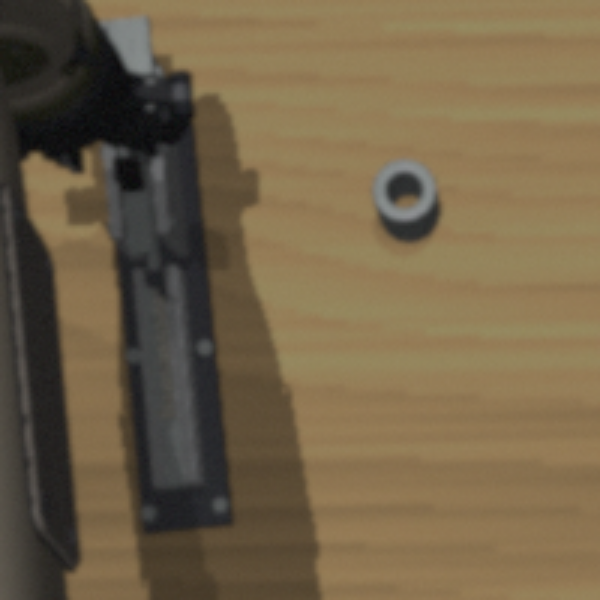

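Run:
```python
from h import *
W=cam("wrist");S=cam("side")
cv2.imwrite("pics/i4.png",cv2.resize(W["color"][230:310,280:360],None,fx=7,fy=7,interpolation=cv2.INTER_CUBIC))
for q in((319,295),(319,253)): print(q,atz(W,q,.112),atz(W,q,.082))
ex=np.array([.996,.091,0])
for s in(-.008,.008):
  for z in(.082,.112):
    P=np.array([.605,.1708,z])+s*ex;print(s,z,proj(W,P)[0],proj(S,P)[0])
```

```text
(319, 295) [0.61343331 0.17464504 0.112     ] [0.62629466 0.17597312 0.082     ]
(319, 253) [0.59057535 0.17253706 0.112     ] [0.59960401 0.17351169 0.082     ]
-0.008 0.082 [313.54922027 248.30180918] [397.11783489 195.10479918]
-0.008 0.112 [313.00023299 264.69535693] [398.35058448 181.51606135]
0.008 0.082 [313.6452302  274.00793396] [404.68504898 194.63518049]
0.008 0.112 [313.13492516 293.69181646] [406.02874901 181.06798332]
```

View pics/i4.png

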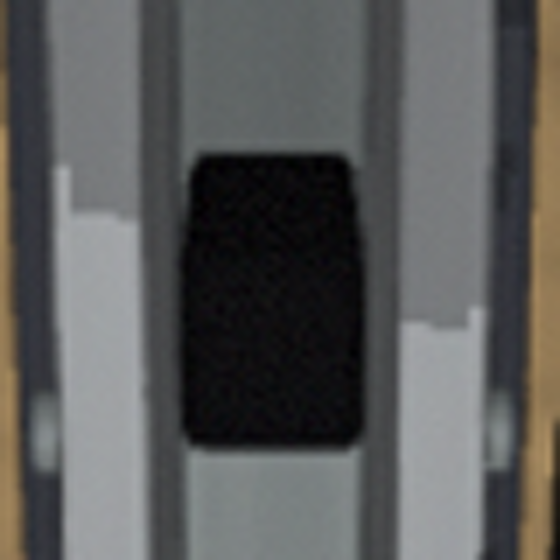

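```bash
python3 -m pendant '[[[-0.1,0,0.5],0,0.2],[[0,0,1],0,0.2],[[0,0,0.8],0,0.2],[[0,0,0.4],0,0.2],[[0,0,0],0,0.2],[[0,0,0],0,0.2]]'
python3 - <<'E'
from h import *
c=cam("side")
cv2.imwrite("pics/j1.png",cv2.resize(c["color"][140:220,360:460],None,fx=7,fy=7,interpolation=cv2.INTER_CUBIC))
E
```

```text
clock: 30.6
tcp_pos: [0.6067, 0.1718, 0.0627]
orientation: [0.001, -0.045, 0.999, 0.0]
wrist_force: [0.2, -0.8, 0.5]
finger_gap: 0.0338
```

View pics/j1.png

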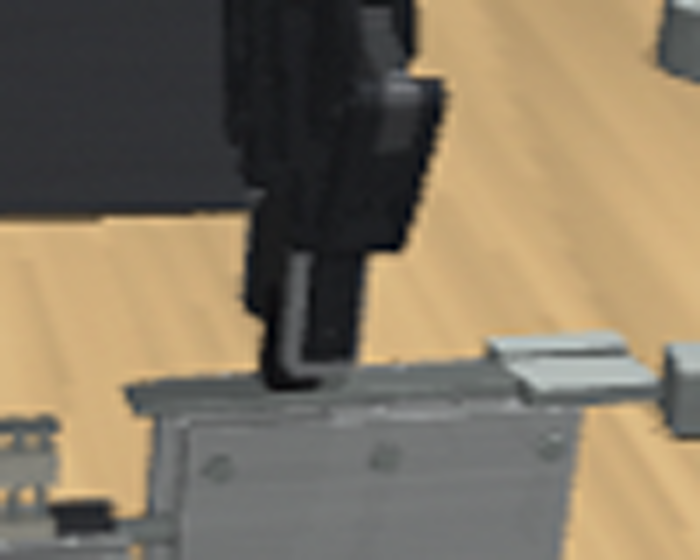

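```bash
python3 -m pendant '[[[0,0,0],0,1],[[0,0,0],0,1],[[0,0,0],0,1],[[0,0,0],0,1],[[0,0,0],0,1]]' 25
python3 -m pendant '[[[0.3,0,0],0,1],[[0.3,0,0],0,1],[[0,0,0],0,1]]'
```

```text
clock: 31.28
tcp_pos: [0.6067, 0.1722, 0.0628]
orientation: [0.001, -0.045, 0.999, 0.0]
wrist_force: [-0.7, 2.9, 5.3]
finger_gap: 0.0134
clock: 31.65
tcp_pos: [0.5946, 0.1711, 0.0629]
orientation: [0.001, -0.045, 0.999, 0.0]
wrist_force: [-0.4, 4.2, 6.5]
finger_gap: 0.0132
```

```bash
python3 -m pendant '[[[0.2,0,-0.05],0,1],[[0,0,0],0,1]]'
python3 - <<'E'
from h import *
c=cam("side")
cv2.imwrite("pics/j2.png",cv2.resize(c["color"][140:240,310:460],None,fx=5,fy=5,interpolation=cv2.INTER_CUBIC))
E
```

```text
clock: 31.9
tcp_pos: [0.59, 0.1706, 0.0629]
orientation: [-0.0, -0.045, 0.999, 0.0]
wrist_force: [1.2, 3.9, 2.4]
finger_gap: 0.0133
```

View pics/j2.png

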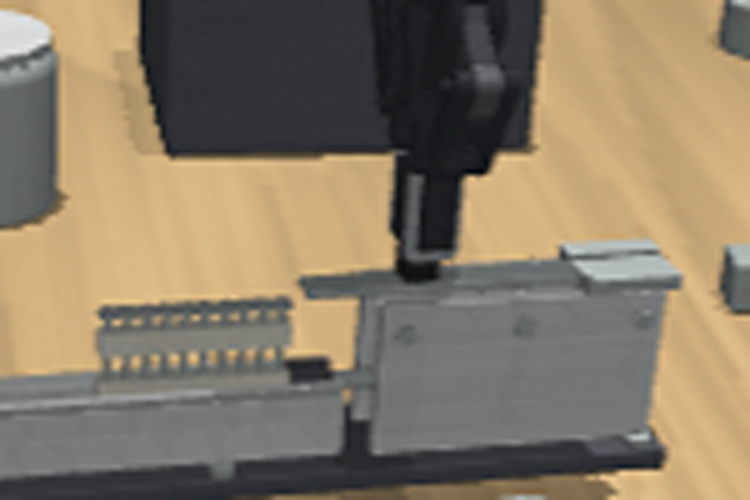

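The rail moves with the handle. Continuing.

```bash
python3 -m pendant '[[[0.5,0.03,0],0,1],[[0.5,0,0],0,1],[[0.5,0,0],0,1],[[0.5,0,0],0,1],[[0.5,0,0],0,1],[[0.5,0,0],0,1],[[0.5,0,0],0,1],[[0.3,0,0],0,1],[[0,0,0],0,1]]'
python3 - <<'E'
from h import *
c=cam("side")
cv2.imwrite("pics/j3.png",cv2.resize(c["color"][140:240,290:440],None,fx=5,fy=5,interpolation=cv2.INTER_CUBIC))
E
```

```text
clock: 33.08
tcp_pos: [0.5129, 0.1634, 0.0628]
orientation: [-0.001, -0.045, 0.999, -0.001]
wrist_force: [-2.0, -1.3, 0.7]
finger_gap: 0.0135
```

View pics/j3.png

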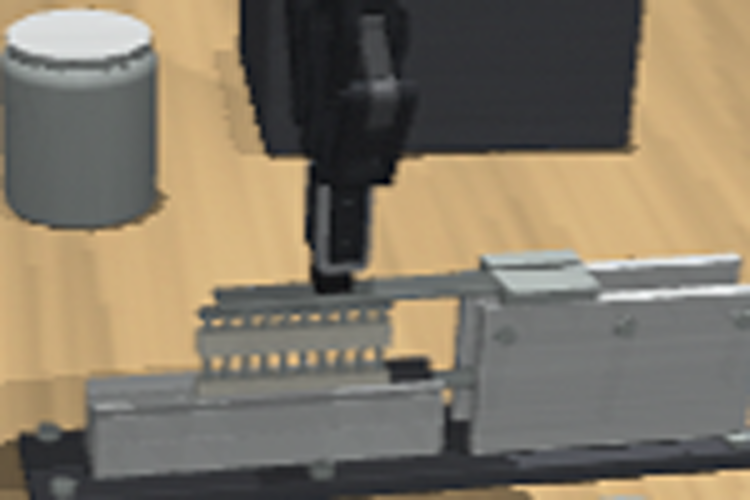

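```bash
python3 -m pendant '[[[0.25,0,0],0,1],[[0.25,0,0],0,1],[[0,0,0],0,1]]' | sed -n '2p;4p'; for i in 1 2 3 4; do python3 -m pendant '[[[0.1,0,0],0,1],[[0,0,0],0,1]]' | sed -n '2p;4p'; done
```

```text
tcp_pos: [0.504, 0.1626, 0.0629]
wrist_force: [0.9, -3.7, -2.6]
tcp_pos: [0.5025, 0.1625, 0.0629]
wrist_force: [2.8, -4.4, -3.6]
tcp_pos: [0.5005, 0.1623, 0.0629]
wrist_force: [3.3, -4.9, -3.8]
tcp_pos: [0.4986, 0.1621, 0.0629]
wrist_force: [2.5, -3.8, -4.2]
tcp_pos: [0.4968, 0.162, 0.0629]
wrist_force: [4.0, -3.9, -4.2]
```

```bash
for i in 1 2 3 4; do python3 -m pendant '[[[0.08,-0.01,0],0,1],[[0,0,0],0,1]]' | sed -n '2p;4p'; done
```

```text
tcp_pos: [0.4968, 0.162, 0.0629]
wrist_force: [7.3, -3.5, -8.8]
tcp_pos: [0.4969, 0.162, 0.063]
wrist_force: [11.9, -2.9, -12.9]
tcp_pos: [0.4969, 0.162, 0.063]
wrist_force: [15.5, -0.8, -15.9]
tcp_pos: [0.497, 0.162, 0.0631]
wrist_force: [19.4, 1.0, -20.0]
```

The rail reached its hard stop at x = 0.4968 after about 110 mm of travel. Relieving, then releasing.

```bash
python3 -m pendant '[[[-0.25,0,0],0,1],[[0,0,0],0,1],[[0,0,0],0,0.2],[[0,0,0],0,0.2],[[0,0,0],0,0.2],[[0,0,0],0,0.2],[[0,0,0],0,0.2]]'
python3 -m pendant '[[[0,0,-0.5],0,0.2],[[0,0,-1],0,0.2],[[0,0,-1],0,0.2],[[0,0,-1],0,0.2],[[0,0,-1],0,0.2],[[0,0,-0.5],0,0.2],[[0,0,0],0,0.2]]'
python3 - <<'E'
from h import *
c=cam("side")
cv2.imwrite("pics/k1.png",cv2.resize(c["color"][140:240,290:440],None,fx=5,fy=5,interpolation=cv2.INTER_CUBIC))
cv2.imwrite("pics/k2.png",c["color"])
c=cam("wrist");cv2.imwrite("pics/k3.png",c["color"])
E
```

```text
clock: 36.38
tcp_pos: [0.4952, 0.1616, 0.0632]
orientation: [0.0, -0.045, 0.999, 0.0]
wrist_force: [-0.5, -0.1, -0.0]
finger_gap: 0.0339
clock: 37.25
tcp_pos: [0.4959, 0.1616, 0.1639]
orientation: [0.001, -0.045, 0.999, 0.0]
wrist_force: [-0.5, -0.3, -0.1]
finger_gap: 0.0337
```

View pics/k1.png

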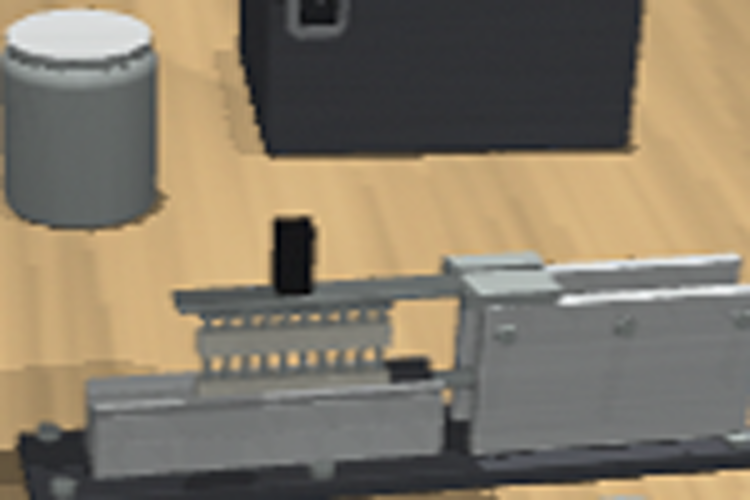

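View pics/k2.png

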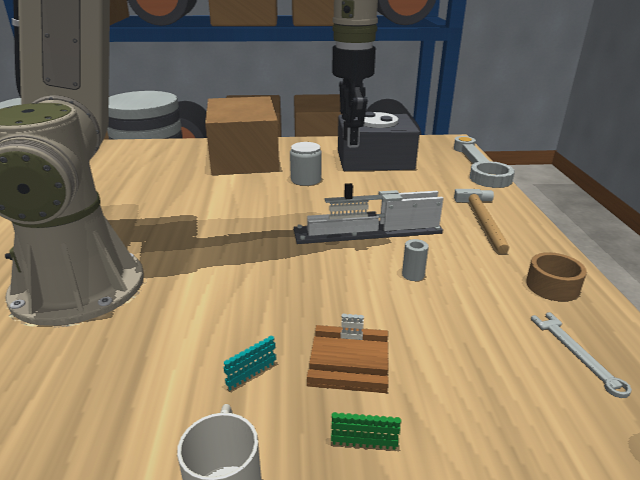

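View pics/k3.png

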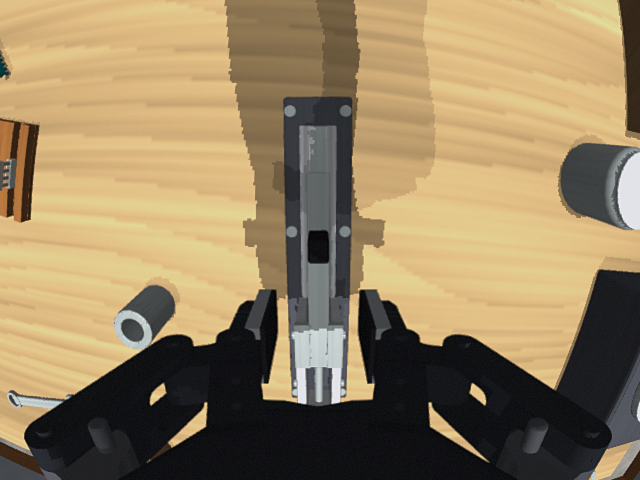

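Run:
```python
from h import *
S=cam("side");print([proj(S,[x,.1616,.112])[0].round(1) for x in(.4941,.4971,.5001)])
print("strip top ends",[proj(S,np.array([.4971+d*.996,.1616+d*.091,.075]))[0].round(1) for d in(-.04,.04)])
env.hand_in()
```

```text
[array([347.9, 184.3]), array([349.4, 184.2]), array([350.9, 184.2])]
strip top ends [array([329.3, 202.3]), array([368.1, 199.9])]
the job is handed in; nothing more can be done
```

I took the full strip out of the rack, seated it in the magazine channel, shut the cover rail over it, let go and handed the job in at about 37 s. I handed in without a verdict, so what follows rests on my own checks.

- **First grasp:** it missed. The real fingertips sit about 31–36 mm above the reported TCP; two cameras agreed on this. The fingers closed just over the strip. I corrected the height and the second grasp held.
- **Seating:** the strip met the follower and I pushed it back about 29–30 mm. I judged that from travel and spring force (4.7 N), because there was no direct follower reading. The strip then went down until it touched the floor at the predicted height.
- **Last checks:**
  - The strip's top edge lies within about 2 px of where a seated strip should show in the side view.
  - The rail travelled about 110 mm to its hard stop, and the handle is within 1 px (about 2 mm) of the shut position.
  - The gripper is clear and the stub still stands in the rack.
- **Forces:** when confirming the hard stop, the wrist force reached about 20 N along the rail and 20 N vertically, below the limits. I saw nothing pressing on the strip at that point, but I did not measure that force separately.

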